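# Stack the vacuum filter on its pump

### The job

Set up the vacuum filter on the pump for the next water sample, building it in place from the bottom up: stand the white receiver jar in the pump's round seat, put the filter base stopper-down fully into the jar's mouth, stand the wide funnel on the filter base and close the funnel with its lid. Every part ends upright, fully seated and let go. Leave the narrow funnel, the beaker and the blue-capped sample bottle among the parts standing where they are.

Things in the scene. Friction and masses are not known exactly. Their poses are not given: they have to be found in the camera images.
- receiver: White plastic receiver jar, open on top, 120 mm tall, 250 g. Body 84 mm across up to z = 68 (foot bevelled to 72), a shoulder, then a straight neck 54 mm across (57 over its bead) from z = 88 to 120: grip it there. Mouth 47 mm inside, over 30 deep. Origin: centre of the underside, z up; yaw is free.
- filter_base: Filter base, 43 mm tall, 180 g, standing on its dark rubber stopper, which tapers from 30 mm (bottom) to 42 mm at z = 24; then a steel flange 62 mm across, z = 24 to 36 (grip this); then a low cone 46 to 36 mm across, z = 36 to 43, with a white filter disc on top. In place the flange rests on the jar's rim, the stopper inside the mouth. Origin: centre of the stopper's underside, z up; yaw is free.
- wide_funnel: Wide funnel: steel tube open at both ends, 95 mm tall, 58 mm outside (60 over the top bead), 52 mm bore, low foot flange 62 mm across, 200 g. Grip the tube near its top. Its bore drops over the filter base's cone and its foot rests on that flange. Origin: centre of the underside, z up; yaw is free.
- narrow_funnel: Narrow funnel, not needed: same 95 mm height and 62 mm foot flange as the wide one, but its steel tube is only 40 mm outside, 33 mm bore. Origin: centre of the underside, z up.
- lid: Grey plastic lid, 38 mm tall, 60 g: a plug tapering from 34 mm (bottom) to 44 mm at z = 8, a disc 62 mm across from z = 8 to 13, and a black upright knob, z = 13 to 38, 20 mm thick (24 mm at its top), to grip it by. The plug goes into the wide funnel's top, the disc rests on the rim. Origin: centre of the underside, z up; yaw is free.
- pump: Vacuum pump with a seat for the jar, fixed to the table. Grey base plate 12 mm thick, rounded at the seat's end (65 mm radius about the origin); the white housing, 130 mm wide and 92 mm high with its fittings, stands on the plate from 73 to 205 mm out along this body's +x. Origin: at table height below the seat's centre, z up.
- seat (a point): Centre of the pump's jar seat, on its flat dark floor 12 mm above the table. A black ring, 94 mm inside, 106 mm outside, stands 10 mm above this floor: the jar's foot goes inside it. z up.
- beaker: Small clear plastic beaker, about 68 mm across and 85 mm tall, a bystander. Origin: centre of the underside, z up.
- sample_bottle: Clear sample bottle with a blue cap and paper label, 62 mm across, 108 mm tall, a bystander (three like it stand farther back). Origin: centre of the underside, z up.
Not all that is in view belongs to the job. What is shaped like the receiver but green or pink is not meant.

How it is judged (in metres and radians):
On the way, in this order (a step that is already met when the one before it is completed fails the run):
1. the receiver jar stands in the pump's seat (horizontal distance between receiver and seat below 0.008 m and z of receiver in the frame of seat between -0.003 and 0.004 m and angle between receiver's own z axis and vertical below 0.06 rad), for 0.2 s.
2. the filter base is fully down in the mouth of the jar in its seat (all of step 1 and horizontal distance between filter_base and receiver below 0.006 m and z of filter_base in the frame of receiver between 0.093 and 0.1 m and angle between filter_base's own z axis and vertical below 0.06 rad), for 0.2 s.
3. the wide funnel stands on the filter base (all of step 2 and horizontal distance between wide_funnel and filter_base below 0.008 m and z of wide_funnel in the frame of filter_base between 0.033 and 0.04 m and angle between wide_funnel's own z axis and vertical below 0.06 rad), for 0.2 s.
4. the lid closes the funnel (all of step 3 and horizontal distance between lid and wide_funnel below 0.009 m and z of lid in the frame of wide_funnel between 0.084 and 0.091 m and angle between lid's own z axis and vertical below 0.06 rad), for 0.2 s.
At the end, for the whole second after the job is handed in: Jar on the seat floor within 8 mm of its centre, filter base fully down in the jar (6 mm), wide funnel on the base (8 mm), lid fully down in the funnel (9 mm, all sideways); each within about 3 mm of its seated height, leaning under 0.06 rad, at rest (all of step 4 and linear speed of each of receiver, filter_base, wide_funnel, lid below 0.02 m/s); the robot touches nothing.
It fails at once if the narrow funnel is knocked over or pushed more than 40 mm from its place (distance of narrow_funnel from where it was at the start of the episode above 0.04 m or angle between narrow_funnel's own z axis and vertical above 0.5 rad).
It fails at once if the beaker is knocked over or pushed more than 40 mm from its place (distance of beaker from where it was at the start of the episode above 0.04 m or angle between beaker's own z axis and vertical above 0.5 rad).
It fails at once if the sample bottle is knocked over or pushed more than 40 mm from its place (distance of sample_bottle from where it was at the start of the episode above 0.04 m or angle between sample_bottle's own z axis and vertical above 0.5 rad).
It also fails if it takes over 120 s, if anything falls off the work surface, if the arm or the gripper's body presses on something with over 40 N, if the wrist force passes 120 N, or if a joint passes its speed limit or range.

### The arm

A 6-joint arm with a two-finger parallel gripper is mounted at the origin on the work surface. World frame = base frame: x ahead of the robot, y to its left, z up, the work surface at z = 0. Lengths are in mm, angles in rad, forces in N, time in s.
With the tool pointing down it reaches from about 350 to 975 mm from the base axis. Payload 7.1 kg.
Tool frame: the origin (TCP) lies midway between the tips of the shut fingers; the grasp point (between the pads) lies 19 mm behind it; z points along the fingers, y is the line along which they close (so a half turn about z gives the same grasp; the last joint's range is limited). The gripper opens to 88 mm and grips with 3 to 60 N. Pads are 20 mm wide; open, the fingers measure 115 mm over their backs; the gripper's body (75 mm by 178 mm) begins 61 mm behind the grasp point.
Start: joints at [-1.218, 0.423, 1.63, -0, 1.089, -0.019], TCP at [227.074, -582.273, 222.675] pointing down, gripper open.
Joint ranges: [-3, 3], [-0.9, 2.11], [0.09, 2.58], [-1.31, 4.45], [0.11, 2.69], [-2.54, 2.54]. Speed limits (rad/s): [2.39, 2.39, 3.01, 3.14, 3.14, 3.14].

### API

Orientations are given as a rotation vector (axis times angle).
In Python, from workcell import status, eyes, ticket gives the robot as it stands.
- The arm moves only by the tool inch_along, called after "Call:" in YAML: its name, and indented under it one key for each argument. Schema: {"type":"object","properties":{"motion":{"type":"array","items":{"type":"number"},"minItems":6,"maxItems":30},"jaw":{"type":"number"},"only":{"type":"string"},"quiet":{"type":"boolean"},"lines":{"type":"string"}},"required":["motion"],"additionalProperties":false}. motion is one flat list of numbers that holds 1 to 5 rows one after another, with no inner brackets; each row has 6 numbers: dx, dy, dz in normalised numbers (1 is 500 mm), then a rotation vector rx, ry, rz in fractions of the full range, 1 being 4 rad; each row shifts and turns the commanded pose from where the row before left it, along the tool's axes as they then stand; what a row does not reach is not made up. A row lasts 1/12 s, in which the tool goes at most 41.7 mm and 0.125 rad, less where a joint would pass 70% of its speed; a pose out of reach is approached as far as the arm can. jaw is the finger opening in mm, set as the call begins (left out keeps the last). The fingers move at their own pace and stop on an object; the grip force is fixed at half the most. Time passes only in rows, so rows that do not move let the fingers close. The tool returns the time, the measured TCP pose, the force, the opening and the grip force at its end. only (a regular expression) keeps the lines of the reply that match it, lines (a string "A,B") keeps lines A to B, and quiet returns only ok. No shift or turn number may pass 1 either way. Input that does not fit is refused with a message, and nothing moves.
- status.get_obs(): the state, without advancing time (a new reading comes with each control period).
- eyes.get_image(name): name is "scene" or "top" or "wrist"; returns a dict with "img" (420x560x3 uint8, red, green, blue), "range_z" (420x560 float32, mm along the optical axis (not along the pixel's ray), 0 where there is no reading), "fx", "fy", "cx", "cy" (pixels), "R" (3x3) and "t" (3): a world point X has camera coordinates R X + t. Camera axes: x right, y down, z forward; pixel columns grow to the right and rows downward; lengths in mm; the calibration is good to about 2 mm. A picture is of the moment at which its call begins.
- ticket.close_job(): hands the job in; it is judged then, once.
The state is a dict: "t": time; "qpos": joint angles; "qvel": joint speeds; "joint_torque": joint torques, N m; "ee_pos": TCP position; "orientation": TCP orientation; "ft_force": force on the tool from outside, world axes, zero at the start; "moment": the same for the moment, N m; "width": finger opening in mm; "grasp_force": force on a finger pad.
Only numpy, scipy, OpenCV 4.12 (cv2) and the standard library are available. Lean on these libraries where they do the work, as an engineer would, in place of code of your own. Each camera call takes 0.05 s, during which the arm holds its last target. There are 200 camera calls.

## Working session

There is one attempt and no reset: what is moved stays moved. The work goes in short steps, Python scripts to look and compute and a tool call to move; the robot and the scene stay as the last step left them, time stands still between calls to the robot, and variables do not carry over. Pictures are saved under pics/ and viewed, at most 14 in all, crops included, and the job is handed in when it is done.

```bash
ls; mkdir -p pics; python3 - <<'E'
from workcell import status, eyes
import cv2,numpy as np
o=status.get_obs();print(o)
for n in("scene","top"):
    d=eyes.get_image(n);cv2.imwrite(f"pics/{n}0.png",d["img"][:,:,::-1]);np.savez(f"pics/{n}0.npz",**d)
    R,t=d["R"],d["t"];print(n,d["fx"],d["cx"],d["cy"],(-R.T@t).round(0),R.round(2).tolist())
E
```

```text
pics
{'t': 0.0, 'qpos': array([-1.21800552e+00,  4.23876172e-01,  1.63065287e+00,  2.10096140e-05,
        1.08863662e+00, -1.89899941e-02]), 'qvel': array([ 1.27041530e-05,  2.33972588e-04,  2.03699475e-03, -1.43172983e-03,
        3.06169797e-04, -1.55526290e-03]), 'joint_torque': array([-1.01081496e-03, -5.44636452e+01, -2.73661959e+01,  6.44679763e-02,
        2.27748096e-02, -1.36461913e-04]), 'ee_pos': array([ 226.89150006, -581.76974354,  221.8942425 ]), 'orientation': array([-3.08594487e+00, -5.80332079e-01,  3.81468931e-04]), 'ft_force': array([-1.02104943, -0.38052502, -0.33463811]), 'moment': array([ 0.06595962,  0.0282097 , -0.01035998]), 'grasp_force': 0.0, 'width': 87.77205952876588}
scene 453.02978268052794 288.2236604477683 210.28106862494317 [853. 705. 929.] [[-0.87, 0.49, -0.02], [0.37, 0.63, -0.68], [-0.32, -0.6, -0.73]]
top 380.7273621855321 282.7052779942884 202.14034300081056 [354.   3. 938.] [[-0.02, -1.0, -0.0], [-0.99, 0.02, -0.1], [0.1, 0.0, -0.99]]
```

View pics/scene0.png

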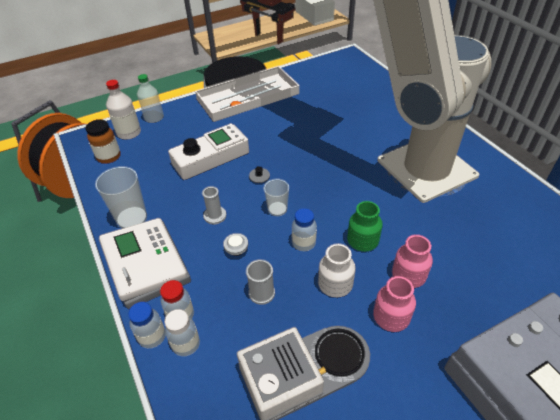

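View pics/top0.png

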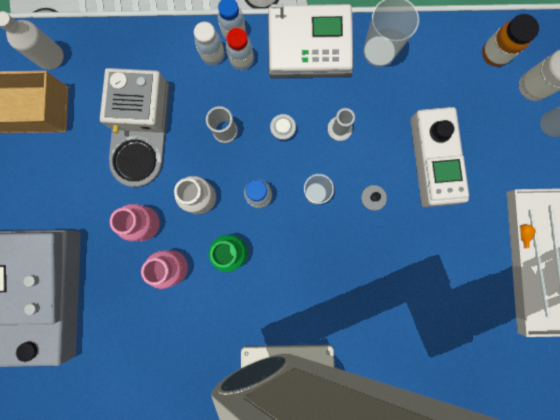

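The scene view shows the white receiver at (337,270), filter base at (236,244), wide funnel at (261,281), lid at (260,175) and the pump seat at (340,352). In the top view they are at (195,194), (283,127), (222,125), (373,197) and (136,160). The beaker (319,189), sample bottle (258,192) and narrow funnel (342,125) stand among them.

```bash
cat > h.py <<'E'
import numpy as np,cv2
def cloud(d):
    z=d["range_z"].astype(float);v,u=np.mgrid[:z.shape[0],:z.shape[1]]
    P=np.stack([(u-d["cx"])/d["fx"]*z,(v-d["cy"])/d["fy"]*z,z],-1)
    P=(P-d["t"])@d["R"];P[z==0]=np.nan;return P
def band(P,c,r,z0,z1):
    Q=P.reshape(-1,3);m=(np.hypot(Q[:,0]-c[0],Q[:,1]-c[1])<r)&(Q[:,2]>z0)&(Q[:,2]<z1);return Q[m]
def circ(q):
    c,r=cv2.minEnclosingCircle(q[:,:2].astype(np.float32));return np.round(c,1),round(r,1),len(q),np.round(np.median(q[:,2]),1)
E
python3 - <<'E'
from h import *
d=dict(np.load("pics/top0.npz"));e=dict(np.load("pics/scene0.npz"));P=cloud(d);S=cloud(e)
T=dict(receiver=((195,194),120,27),base=((283,127),43,18),bflange=((283,127),36,31),wide=((222,125),95,30),narrow=((342,125),95,20),lid=((373,197),38,12),liddisc=((373,197),13,31),beaker=((319,189),85,34),bottle=((258,192),108,20),seatring=((136,160),22,53),green=((228,253),120,27),pink=((130,222),120,27),pump=((132,95),92,60))
for n,((u,v),h,r) in T.items():
    # ray onto plane z=h/2 as first guess
    ray=d["R"].T@[(u-d["cx"])/d["fx"],(v-d["cy"])/d["fy"],1];o=-d["R"].T@d["t"];c=o+ray*(h*.7-o[2])/ray[2]
    out=[]
    for Q in(P,S):
        q=band(Q,c,55 if n!="seatring" else 75,h-5,h+5)
        out.append(circ(q) if len(q) else None)
    print(n,c.round(0),out)
E
```

```text
receiver [465. 203.  84.] [(array([467. , 212.5]), 28.9, 189, np.float64(119.4)), (array([467.3, 212.8]), 30.1, 183, np.float64(118.6))]
base [634.   1.  30.] [(array([633.3,   2.9]), 28.3, 236, np.float64(42.5)), (array([629.8,   2.6]), 27.3, 171, np.float64(41.9))]
bflange [636.   1.  25.] [(array([633.7,   3. ]), 31.2, 324, np.float64(36.2)), (array([633.5,   4.2]), 31.6, 261, np.float64(35.7))]
wide [630. 145.  66.] [(array([635.4, 148. ]), 30.4, 163, np.float64(94.1)), (array([635. , 148.8]), 31.3, 164, np.float64(93.7))]
narrow [ 626. -137.   66.] [(array([ 634.9, -140.5]), 21.3, 118, np.float64(94.2)), (array([ 634.9, -140.2]), 22.5, 80, np.float64(93.5))]
lid [ 459. -213.   27.] [(array([ 459.5, -217.1]), 12.0, 76, np.float64(37.5)), (array([ 456.9, -216.6]), 13.8, 36, np.float64(36.3))]
liddisc [ 461. -217.    9.] [(array([ 458.7, -217. ]), 30.9, 413, np.float64(12.5)), (array([ 457.6, -216.8]), 32.3, 191, np.float64(12.4))]
beaker [476. -80.  60.] [(array([473.8, -75.9]), 34.0, 132, np.float64(84.0)), (array([472.9, -76.5]), 36.1, 109, np.float64(83.3))]
bottle [469.  61.  76.] [(array([469.9,  63.9]), 24.0, 365, np.float64(107.6)), (array([468.8,  66.2]), 24.3, 225, np.float64(107.3))]
seatring [561. 365.  15.] [(array([572. , 365.4]), 65.0, 369, np.float64(21.3)), (array([560.3, 370.2]), 53.5, 437, np.float64(20.6))]
green [332. 128.  84.] [(array([331.2, 134.2]), 28.4, 193, np.float64(119.2)), (array([330.8, 134.9]), 29.9, 146, np.float64(118.6))]
pink [404. 348.  84.] [(array([404.6, 349.7]), 29.0, 214, np.float64(119.6)), (array([404.2, 351.9]), 29.4, 199, np.float64(118.7))]
pump [708. 359.  64.] [(array([707. , 358.7]), 54.5, 455, np.float64(88.5)), (array([708. , 359.6]), 54.7, 499, np.float64(88.4))]
```

```bash
python3 - <<'E'
from h import *
for n in("top0","scene0"):
    d=dict(np.load(f"pics/{n}.npz"));P=cloud(d);img=d["img"]
    for c in((560.5,370),(562,368)):
        for lo,hi in((16,26),(19,25)):
            q=band(P,c,57,lo,hi);print(n,circ(q))
            # algebraic circle fit
            A=np.c_[q[:,:2],np.ones(len(q))];s=np.linalg.lstsq(A,(q[:,:2]**2).sum(1),rcond=None)[0];print(' ls',s[:2]/2,np.sqrt(s[2]+(s[:2]**2).sum()/4))
    Q=P.reshape(-1,3);I=img.reshape(-1,3)
    m=(np.hypot(Q[:,0]-560,Q[:,1]-370)<70)&(I.max(1)<60)&(Q[:,2]>5)&(Q[:,2]<30);print('dark',circ(Q[m]))
    m=(np.hypot(Q[:,0]-561,Q[:,1]-369)<60)&(Q[:,2]>8)&(Q[:,2]<15);print('floor',np.median(Q[m][:,2]))
E
```

```text
top0 (array([559.7, 369.5]), 54.5, 391, np.float64(21.1))
 ls [560.10623711 369.20260375] 48.93163485438655
top0 (array([560.9, 369.7]), 53.2, 302, np.float64(21.7))
 ls [560.23574209 369.60117445] 49.872353533557074
top0 (array([561.1, 369.5]), 53.5, 390, np.float64(21.1))
 ls [560.13653878 369.18032085] 48.916244089423905
top0 (array([560.9, 369.7]), 53.2, 302, np.float64(21.7))
 ls [560.23574209 369.60117445] 49.872353533557074
dark (array([560.1, 368.1]), 51.7, 1228, np.float64(13.1))
floor 12.308630297258997
scene0 (array([560.3, 370.3]), 53.5, 466, np.float64(20.4))
 ls [560.4956249 370.9344036] 49.50997723000073
scene0 (array([560.2, 370.5]), 53.2, 342, np.float64(21.1))
 ls [560.46511567 370.7351185 ] 49.795658930892415
scene0 (array([560.3, 370.3]), 53.5, 466, np.float64(20.4))
 ls [560.4956249 370.9344036] 49.50997723000073
scene0 (array([560.2, 370.5]), 53.2, 342, np.float64(21.1))
 ls [560.46511567 370.7351185 ] 49.795658930892415
dark (array([560. , 370.3]), 53.2, 1678, np.float64(12.5))
floor 11.753079693553243
```

The rows are not in the units I measure in: shifts go in shares of 500 mm and turns go in shares of 4 rad. I convert before sending: 0.124 rad is 0.031.

Call:
inch_along:
  motion: [0, 0, 0, 0, 0, 0.031, 0, 0, 0, 0, 0, 0.031, 0, 0, 0, 0, 0, 0.031]
  jaw: 88

```text
t: 0.35
ee_pos: [227.0, -582.0, 222.2]
orientation: [-3.141, 0.01, 0.001]
ft_force: [0.3, -0.4, -0.0]
width: 87.6
grasp_force: 0.0
```

Call:
inch_along:
  motion: [0.08, 0, 0, 0, 0, 0, 0.08, 0, 0, 0, 0, 0, 0.08, 0, 0, 0, 0, 0, 0.08, 0, 0, 0, 0, 0, 0.08, 0, 0, 0, 0, 0]

```text
t: 0.77
ee_pos: [428.7, -581.9, 222.2]
orientation: [-3.141, 0.001, 0.001]
ft_force: [0.7, -1.7, -0.3]
width: 87.9
grasp_force: 0.0
```

Call:
inch_along:
  motion: [0.08, 0, 0, 0, 0, 0, 0, -0.08, 0, 0, 0, 0, 0, -0.08, 0, 0, 0, 0, 0, -0.08, 0, 0, 0, 0, 0, -0.08, 0, 0, 0, 0]

```text
t: 1.18
ee_pos: [466.8, -420.3, 221.5]
orientation: [-3.14, 0.0, 0.002]
ft_force: [0.8, -0.9, -0.3]
width: 88.0
grasp_force: 0.0
```

To row units: -40 mm is -0.08.

Call:
inch_along:
  motion: [0, -0.08, 0, 0, 0, 0, 0, -0.08, 0, 0, 0, 0, 0, -0.08, 0, 0, 0, 0, 0, -0.08, 0, 0, 0, 0, 0, -0.08, 0, 0, 0, 0]

```text
t: 1.6
ee_pos: [466.5, -220.4, 222.4]
orientation: [-3.141, 0.001, 0.001]
ft_force: [1.0, -0.4, 0.4]
width: 87.8
grasp_force: 0.0
```

Call:
inch_along:
  motion: [0, -0.08, 0, 0, 0, 0, 0, -0.08, 0, 0, 0, 0, 0, -0.08, 0, 0, 0, 0, 0, -0.08, 0, 0, 0, 0, 0, -0.08, 0, 0, 0, 0]

```text
t: 2.02
ee_pos: [466.6, -20.5, 222.6]
orientation: [-3.142, 0.001, 0.0]
ft_force: [0.5, -0.1, -0.0]
width: 88.0
grasp_force: 0.0
```

Call:
inch_along:
  motion: [0, -0.08, 0, 0, 0, 0, 0, -0.08, 0, 0, 0, 0, 0, -0.08, 0, 0, 0, 0, 0, -0.08, 0, 0, 0, 0, 0, 0, 0, 0, 0, 0]

```text
t: 2.43
ee_pos: [467.1, 143.3, 222.8]
orientation: [-3.14, -0.008, -0.001]
ft_force: [-0.6, 0.0, 0.6]
width: 87.5
grasp_force: 0.0
```

To row units: -35 mm is -0.07.

Call:
inch_along:
  motion: [0, -0.07, 0, 0, 0, 0, 0, -0.07, 0, 0, 0, 0, 0, 0, 0, 0, 0, 0, 0, 0, 0, 0, 0, 0]

```text
t: 2.77
ee_pos: [466.9, 208.6, 222.3]
orientation: [3.141, 0.004, -0.001]
ft_force: [-1.1, -0.2, 0.6]
width: 87.7
grasp_force: 0.0
```

```bash
python3 - <<'E'
from workcell import status,eyes
import cv2
from h import *
o=status.get_obs();print(o["ee_pos"],o["orientation"])
d=eyes.get_image("wrist");cv2.imwrite("pics/w1.png",d["img"][:,:,::-1]);print(-d["R"].T@d["t"])
P=cloud(d);print(circ(band(P,(467,212.6),45,115,125)))
E
```

```text
[466.88703502 208.58979946 222.32549009] [ 3.14115737e+00  4.19055870e-03 -8.90860093e-04]
[547.52578639 209.77952147 383.96620202]
(array([468.1, 213.1]), 28.6, 1441, np.float64(119.2))
```

View pics/w1.png

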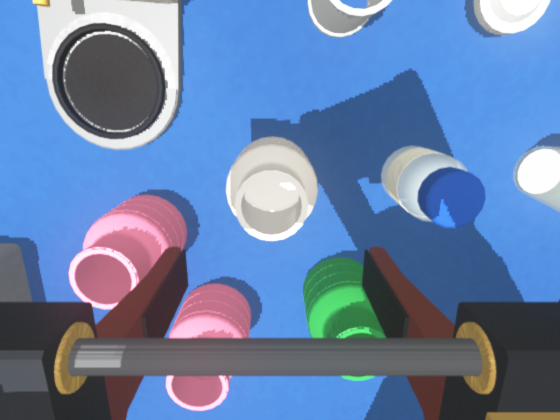

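The wrist view shows the receiver mouth at (271,205), standing clear with its neighbours well outside the fingers. Its measured centre is (468,213), which agrees with the other views.

To row units: 40 mm is 0.08, 30 mm is 0.06.

Call:
inch_along:
  motion: [0.002, -0.009, 0.06, 0, 0, 0, 0, 0, 0.08, 0, 0, 0, 0, 0, 0.06, 0, 0, 0, 0, 0, 0.04, 0, 0, 0, 0, 0, 0.02, 0, 0, 0]

```text
t: 3.23
ee_pos: [466.5, 209.9, 90.0]
orientation: [3.139, -0.003, -0.007]
ft_force: [-0.0, -0.2, 0.5]
width: 87.6
grasp_force: 0.0
```

Call:
inch_along:
  motion: [0, 0, 0, 0, 0, 0, 0, 0, 0, 0, 0, 0, 0, 0, 0, 0, 0, 0, 0, 0, 0, 0, 0, 0, 0, 0, 0, 0, 0, 0]
  jaw: 40

```text
t: 3.65
ee_pos: [469.2, 212.4, 94.0]
orientation: [-3.141, 0.0, -0.004]
ft_force: [-0.1, 0.9, 0.2]
width: 58.2
grasp_force: 0.0
```

Call:
inch_along:
  motion: [0, 0, 0, 0, 0, 0, 0, 0, 0, 0, 0, 0, 0, 0, 0, 0, 0, 0, 0, 0, 0, 0, 0, 0, 0, 0, 0, 0, 0, 0]

```text
t: 4.07
ee_pos: [469.1, 212.3, 93.8]
orientation: [-3.141, -0.0, -0.003]
ft_force: [-0.2, -2.8, 7.8]
width: 54.3
grasp_force: 30.0
```

To row units: -25 mm is -0.05, -15 mm is -0.03.

Call:
inch_along:
  motion: [0, 0, -0.03, 0, 0, 0, 0, 0, -0.05, 0, 0, 0, 0, 0, -0.05, 0, 0, 0, 0, 0, -0.03, 0, 0, 0, 0, 0, 0, 0, 0, 0]

```text
t: 4.48
ee_pos: [469.9, 213.1, 175.7]
orientation: [-3.139, 0.0, -0.008]
ft_force: [0.7, 0.4, -3.5]
width: 54.3
grasp_force: 30.0
```

Call:
inch_along:
  motion: [0.04, -0.07, 0, 0, 0, 0, 0.04, -0.07, 0, 0, 0, 0, 0.04, -0.07, 0, 0, 0, 0, 0.04, -0.06, 0, 0, 0, 0, 0.02, -0.04, 0, 0, 0, 0]

```text
t: 4.9
ee_pos: [559.5, 369.9, 171.1]
orientation: [-3.141, -0.001, -0.001]
ft_force: [0.7, -0.1, -3.0]
width: 54.2
grasp_force: 30.0
```

Call:
inch_along:
  motion: [0, 0, 0, 0, 0, 0, 0, 0, 0, 0, 0, 0, 0, 0, 0, 0, 0, 0]

```text
t: 5.15
ee_pos: [556.8, 366.1, 170.9]
orientation: [3.14, 0.0, -0.005]
ft_force: [-0.3, -0.4, -3.5]
width: 54.2
grasp_force: 30.0
```

```bash
python3 - <<'E'
from workcell import status,eyes
from h import *
o=status.get_obs();p=o["ee_pos"];print(p,o["orientation"],o["ft_force"])
for n in("top","scene","wrist"):
    d=eyes.get_image(n);np.savez(f"pics/{n}1.npz",**d);P=cloud(d)
    for a,b in((p[2]+26-6,p[2]+26+4),(p[2]-70,p[2]-30)):
        q=band(P,p,48,a,b); print(n,circ(q) if len(q)>5 else len(q))
E
```

```text
[556.83440082 366.08136118 170.89039487] [ 3.13957318e+00  4.89154219e-05 -4.57241358e-03] [-0.30949805 -0.39974681 -3.54639983]
top (array([546.2, 366.6]), 35.7, 118, np.float64(196.0))
top (array([554.5, 365. ]), 41.9, 309, np.float64(121.2))
scene (array([564.1, 366.8]), 36.5, 169, np.float64(195.9))
scene (array([556.2, 366.9]), 42.5, 449, np.float64(120.9))
wrist (array([566.2, 367. ]), 36.4, 5185, np.float64(197.1))
wrist (array([557.7, 366.4]), 41.5, 3425, np.float64(120.9))
```

To row units: 20 mm is 0.04, -3.7 mm is -0.0074.

Call:
inch_along:
  motion: [0.008, -0.0074, 0.02, 0, 0, 0, 0, 0, 0.04, 0, 0, 0, 0, 0, 0.03, 0, 0, 0, 0, 0, 0, 0, 0, 0, 0, 0, 0, 0, 0, 0]

```text
t: 5.72
ee_pos: [561.7, 370.2, 126.6]
orientation: [3.14, -0.001, -0.003]
ft_force: [0.9, 0.2, -2.2]
width: 54.2
grasp_force: 30.0
```

Call:
inch_along:
  motion: [0, 0, 0, 0, 0, 0, 0, 0, 0, 0, 0, 0]

```text
t: 5.88
ee_pos: [563.0, 371.2, 128.9]
orientation: [-3.141, 0.001, -0.003]
ft_force: [0.0, -1.4, -2.7]
width: 53.8
grasp_force: 30.0
```

```bash
python3 - <<'E'
from workcell import status,eyes
from h import *
import cv2
o=status.get_obs();p=o["ee_pos"];print(p,o["orientation"],o["ft_force"])
for n in("top","scene","wrist"):
    d=eyes.get_image(n);P=cloud(d)
    q=band(P,p,48,p[2]-80,p[2]-30); print(n,circ(q) if len(q)>5 else len(q))
    if n!="top":cv2.imwrite(f"pics/{n}2.png",d["img"][:,:,::-1])
E
```

```text
[563.04764362 371.21406448 128.85275699] [-3.14052680e+00  5.30682062e-04 -2.68630003e-03] [ 0.02014671 -1.35097137 -2.66844571]
top (array([560.8, 370.8]), 42.4, 335, np.float64(73.7))
scene (array([562. , 372.5]), 42.0, 495, np.float64(73.5))
wrist (array([563.4, 372.1]), 41.5, 4051, np.float64(75.0))
```

To row units: 8 mm is 0.016, -1.5 mm is -0.003.

Call:
inch_along:
  motion: [-0.003, 0.0024, 0.016, 0, 0, 0, 0, 0, 0.016, 0, 0, 0, 0, 0, 0.008, 0, 0, 0, 0, 0, 0, 0, 0, 0, 0, 0, 0, 0, 0, 0]

```text
t: 6.45
ee_pos: [560.5, 369.5, 107.0]
orientation: [3.141, -0.0, -0.001]
ft_force: [-0.3, -0.3, -2.2]
width: 54.2
grasp_force: 30.0
```

Call:
inch_along:
  motion: [0, 0, 0.002, 0, 0, 0, 0, 0, 0.002, 0, 0, 0, 0, 0, 0, 0, 0, 0, 0, 0, 0, 0, 0, 0]

```text
t: 6.78
ee_pos: [560.8, 369.7, 105.8]
orientation: [-3.141, 0.0, -0.0]
ft_force: [0.9, -1.2, -2.2]
width: 54.1
grasp_force: 30.0
```

To row units: 0.7 mm is 0.0014.

Call:
inch_along:
  motion: [0, 0, 0.0014, 0, 0, 0, 0, 0, 0.0014, 0, 0, 0, 0, 0, 0, 0, 0, 0, 0, 0, 0, 0, 0, 0]

```text
t: 7.12
ee_pos: [561.1, 369.7, 105.7]
orientation: [-3.141, 0.0, -0.001]
ft_force: [-2.5, -2.0, 6.9]
width: 54.2
grasp_force: 30.0
```

```bash
python3 - <<'E'
from workcell import status,eyes
from h import *
p=status.get_obs()["ee_pos"]
for n in("top","scene","wrist"):
    P=cloud(eyes.get_image(n));print(n,circ(band(P,p,48,40,82)),circ(band(P,p,29.5,127,136)))
E
```

```text
top (array([558.1, 369. ]), 41.9, 269, np.float64(61.5)) (array([559.8, 370.1]), 28.7, 79, np.float64(131.5))
scene (array([560.8, 371.2]), 42.3, 412, np.float64(61.2)) (array([562.8, 369.5]), 28.1, 105, np.float64(131.1))
wrist (array([561.8, 370.9]), 41.8, 3616, np.float64(59.7)) (array([561.2, 369.8]), 29.4, 4184, np.float64(131.3))
```

Call:
inch_along:
  motion: [0, 0, 0, 0, 0, 0, 0, 0, 0, 0, 0, 0, 0, 0, 0, 0, 0, 0, 0, 0, 0, 0, 0, 0, 0, 0, 0, 0, 0, 0]
  jaw: 88

```text
t: 7.68
ee_pos: [560.8, 369.7, 104.2]
orientation: [-3.142, 0.0, -0.0]
ft_force: [0.1, 0.8, 0.6]
width: 83.9
grasp_force: 0.0
```

Call:
inch_along:
  motion: [0, 0, -0.04, 0, 0, 0, 0, 0, -0.08, 0, 0, 0, 0, 0, -0.08, 0, 0, 0, 0, 0, -0.06, 0, 0, 0, 0, 0, 0, 0, 0, 0]

```text
t: 8.1
ee_pos: [564.0, 371.8, 242.0]
orientation: [-3.135, 0.0, -0.016]
ft_force: [0.1, -0.4, -0.2]
width: 87.5
grasp_force: 0.0
```

Call:
inch_along:
  motion: [0.016, 0.08, 0, 0, 0, 0, 0.016, 0.08, 0, 0, 0, 0, 0.016, 0.08, 0, 0, 0, 0, 0.016, 0.08, 0, 0, 0, 0, 0.016, 0.08, 0, 0, 0, 0]

```text
t: 8.52
ee_pos: [600.5, 168.0, 233.8]
orientation: [3.141, 0.001, -0.001]
ft_force: [0.6, 0.7, -0.1]
width: 88.1
grasp_force: 0.0
```

Call:
inch_along:
  motion: [0.016, 0.08, 0, 0, 0, 0, 0.016, 0.08, 0, 0, 0, 0, 0.016, 0.08, 0, 0, 0, 0, 0.016, 0.08, 0, 0, 0, 0, 0, 0, 0, 0, 0, 0]

```text
t: 8.93
ee_pos: [633.6, 3.2, 233.8]
orientation: [3.14, -0.008, 0.001]
ft_force: [-0.0, 0.8, -1.0]
width: 87.9
grasp_force: 0.0
```

Call:
inch_along:
  motion: [0, 0, 0, 0, 0, 0, 0, 0, 0, 0, 0, 0, 0, 0, 0, 0, 0, 0]

```text
t: 9.18
ee_pos: [632.3, 10.9, 233.9]
orientation: [-3.141, -0.001, 0.001]
ft_force: [0.2, 0.6, 0.2]
width: 88.1
grasp_force: 0.0
```

```bash
python3 - <<'E'
from workcell import status,eyes
from h import *
for n in("top","scene"):
    P=cloud(eyes.get_image(n));print(n,circ(band(P,(561,370),48,40,82)),circ(band(P,(561,370),45,127,136)))
P=cloud(eyes.get_image("wrist"));print(circ(band(P,(633.6,3.3),45,33,39)),circ(band(P,(633.6,3.3),24,40,46)))
E
```

```text
top (array([558.7, 369.5]), 42.1, 371, np.float64(59.3)) (array([559.5, 369.5]), 29.2, 214, np.float64(131.5))
scene (array([560.1, 370.8]), 42.5, 522, np.float64(60.0)) (array([558.9, 370.6]), 29.2, 244, np.float64(130.7))
(array([634.7,   3.2]), 30.9, 1532, np.float64(35.6)) (array([634.9,   3.6]), 20.3, 1148, np.float64(42.8))
```

To row units: 40 mm is 0.08, 7.6 mm is 0.0152.

Call:
inch_along:
  motion: [0.004, 0.0152, 0.08, 0, 0, 0, 0, 0, 0.08, 0, 0, 0, 0, 0, 0.08, 0, 0, 0, 0, 0, 0.05, 0, 0, 0, 0, 0, 0, 0, 0, 0]

```text
t: 9.75
ee_pos: [630.4, 3.1, 83.6]
orientation: [-3.141, -0.002, 0.016]
ft_force: [-0.9, 0.4, -0.3]
width: 87.6
grasp_force: 0.0
```

Call:
inch_along:
  motion: [0, 0, 0, 0, 0, 0, 0, 0, 0, 0, 0, 0, 0, 0, 0, 0, 0, 0]

```text
t: 10.0
ee_pos: [636.5, 2.4, 91.8]
orientation: [3.142, 0.001, 0.006]
ft_force: [0.9, -0.3, 0.6]
width: 87.3
grasp_force: 0.0
```

To row units: 30 mm is 0.06, 25 mm is 0.05.

Call:
inch_along:
  motion: [-0.005, -0.002, 0.06, 0, 0, 0, 0, 0, 0.05, 0, 0, 0, 0, 0, 0.03, 0, 0, 0, 0, 0, 0.012, 0, 0, 0, 0, 0, 0, 0, 0, 0]

```text
t: 10.42
ee_pos: [632.1, 3.0, 13.0]
orientation: [-3.142, 0.0, 0.001]
ft_force: [-0.4, 0.0, 0.2]
width: 87.8
grasp_force: 0.0
```

Call:
inch_along:
  motion: [0, 0, 0, 0, 0, 0, 0, 0, 0, 0, 0, 0, 0, 0, 0, 0, 0, 0]

```text
t: 10.67
ee_pos: [633.3, 3.0, 14.7]
orientation: [3.142, -0.0, 0.004]
ft_force: [-1.1, 0.5, -0.3]
width: 87.9
grasp_force: 0.0
```

To row units: 3 mm is 0.006, 1 mm is 0.002.

Call:
inch_along:
  motion: [0.002, 0, 0.006, 0, 0, 0, 0, 0, 0, 0, 0, 0, 0, 0, 0, 0, 0, 0, 0, 0, 0, 0, 0, 0, 0, 0, 0, 0, 0, 0]
  jaw: 45

```text
t: 11.08
ee_pos: [633.2, 3.0, 10.4]
orientation: [3.141, -0.0, 0.0]
ft_force: [0.3, -0.9, 1.0]
width: 60.9
grasp_force: 30.0
```

Call:
inch_along:
  motion: [0, 0, 0, 0, 0, 0, 0, 0, 0, 0, 0, 0, 0, 0, 0, 0, 0, 0, 0, 0, 0, 0, 0, 0]

```text
t: 11.42
ee_pos: [633.2, 3.0, 10.3]
orientation: [3.142, -0.0, 0.0]
ft_force: [0.4, -0.8, 1.6]
width: 61.1
grasp_force: 30.0
```

Call:
inch_along:
  motion: [0, 0, -0.03, 0, 0, 0, 0, 0, -0.06, 0, 0, 0, 0, 0, -0.07, 0, 0, 0, 0, 0, -0.07, 0, 0, 0, 0, 0, -0.07, 0, 0, 0]

```text
t: 11.83
ee_pos: [632.6, 3.2, 162.3]
orientation: [-3.141, 0.0, 0.001]
ft_force: [0.5, 0.4, -1.6]
width: 61.4
grasp_force: 30.0
```

Call:
inch_along:
  motion: [0, 0, -0.07, 0, 0, 0, 0, 0, -0.06, 0, 0, 0, 0, 0, 0, 0, 0, 0, 0, 0, 0, 0, 0, 0]

```text
t: 12.17
ee_pos: [634.0, 3.2, 228.0]
orientation: [-3.141, 0.0, -0.007]
ft_force: [0.6, 0.3, -3.4]
width: 61.2
grasp_force: 30.0
```

To row units: -38 mm is -0.076, -20 mm is -0.04.

Call:
inch_along:
  motion: [-0.014, -0.04, 0, 0, 0, 0, -0.016, -0.076, 0, 0, 0, 0, -0.016, -0.076, 0, 0, 0, 0, -0.016, -0.076, 0, 0, 0, 0, -0.016, -0.076, 0, 0, 0, 0]

```text
t: 12.58
ee_pos: [592.1, 176.1, 223.1]
orientation: [3.141, -0.002, -0.006]
ft_force: [0.6, 0.3, -1.9]
width: 61.0
grasp_force: 30.0
```

Call:
inch_along:
  motion: [-0.016, -0.076, 0, 0, 0, 0, -0.016, -0.076, 0, 0, 0, 0, -0.016, -0.076, 0, 0, 0, 0, -0.016, -0.076, 0, 0, 0, 0, -0.008, -0.06, 0, 0, 0, 0]

```text
t: 13.0
ee_pos: [555.6, 359.1, 222.9]
orientation: [3.14, 0.002, -0.006]
ft_force: [0.3, -0.5, -2.3]
width: 61.2
grasp_force: 30.0
```

Call:
inch_along:
  motion: [0, -0.02, 0.03, 0, 0, 0, 0, 0, 0.03, 0, 0, 0, 0, 0, 0, 0, 0, 0, 0, 0, 0, 0, 0, 0, 0, 0, 0, 0, 0, 0]

```text
t: 13.42
ee_pos: [558.1, 366.0, 194.5]
orientation: [3.141, -0.002, -0.002]
ft_force: [-1.0, 0.3, -2.2]
width: 61.3
grasp_force: 30.0
```

```bash
python3 - <<'E'
from workcell import status,eyes
from h import *
import cv2
o=status.get_obs();p=o["ee_pos"];print(p,o["ft_force"])
for n in("top","scene","wrist"):
    d=eyes.get_image(n);P=cloud(d);z=p[2]-10.3
    for a,b,r in((z+20,z+37.5,38),(z+39,z+47,24),(127,136,45),(40,82,48)):
        q=band(P,(559.5,370),r,a,b); print(n,circ(q) if len(q)>5 else len(q))
    if n=="scene":cv2.imwrite(f"pics/{n}3.png",d["img"][:,:,::-1][250:400,250:430].repeat(3,0).repeat(3,1))
E
```

```text
[558.14842841 365.97890761 194.52016229] [-1.04050656  0.2947908  -2.17465383]
top (array([552.8, 369.4]), 35.7, 218, np.float64(219.4))
top (array([556.5, 368.3]), 20.2, 47, np.float64(226.6))
top (array([557.6, 370. ]), 28.8, 116, np.float64(131.4))
top (array([558.4, 369.1]), 42.2, 345, np.float64(60.2))
scene (array([560.5, 370.6]), 37.0, 307, np.float64(219.2))
scene (array([562.6, 365.6]), 20.1, 143, np.float64(227.1))
scene (array([559.3, 370.6]), 28.3, 177, np.float64(130.6))
scene (array([560.3, 370.8]), 42.5, 528, np.float64(59.7))
wrist (array([564.7, 370. ]), 36.8, 6910, np.float64(220.7))
wrist (array([560.7, 367.7]), 21.7, 6946, np.float64(228.1))
wrist (array([560.2, 370.7]), 28.3, 1046, np.float64(131.2))
wrist (array([560.4, 370.7]), 41.8, 629, np.float64(71.5))
```

View pics/scene3.png

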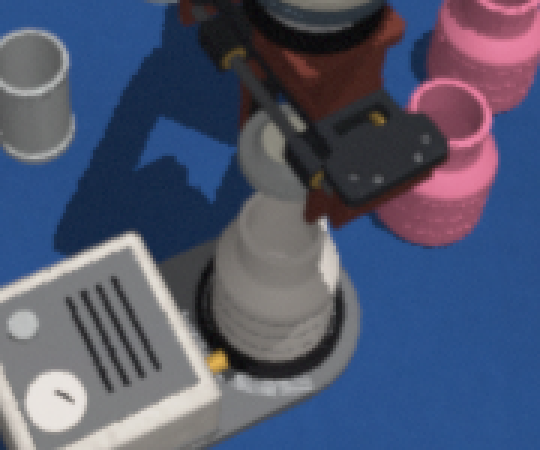

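The crop shows the jar standing inside the seat ring (around (275,330) in the crop), with the filter base held just above its mouth at (275,155).

To row units: 20 mm is 0.04, -4.4 mm is -0.0088.

Call:
inch_along:
  motion: [0.001, -0.0088, 0.03, 0, 0, 0, 0, 0, 0.04, 0, 0, 0, 0, 0, 0.016, 0, 0, 0, 0, 0, 0, 0, 0, 0, 0, 0, 0, 0, 0, 0]

```text
t: 13.98
ee_pos: [558.5, 371.2, 151.6]
orientation: [3.141, -0.001, -0.002]
ft_force: [-0.3, 0.2, -1.7]
width: 61.1
grasp_force: 30.0
```

Call:
inch_along:
  motion: [0, 0, 0, 0, 0, 0, 0, 0, 0, 0, 0, 0]

```text
t: 14.15
ee_pos: [559.4, 371.8, 153.3]
orientation: [-3.141, 0.0, -0.002]
ft_force: [1.7, -0.6, -1.9]
width: 61.3
grasp_force: 30.0
```

Bottom of the stopper is now at about 143, and 35 mm remain.

To row units: 10 mm is 0.02, 8 mm is 0.016.

Call:
inch_along:
  motion: [-0.001, 0.0026, 0.02, 0, 0, 0, 0, 0, 0.016, 0, 0, 0, 0, 0, 0.01, 0, 0, 0, 0, 0, 0, 0, 0, 0, 0, 0, 0, 0, 0, 0]

```text
t: 14.57
ee_pos: [557.9, 369.9, 128.5]
orientation: [3.141, -0.0, -0.002]
ft_force: [0.2, -0.0, -2.2]
width: 61.4
grasp_force: 30.0
```

Call:
inch_along:
  motion: [0, 0, 0.006, 0, 0, 0, 0, 0, 0.006, 0, 0, 0, 0, 0, 0.004, 0, 0, 0, 0, 0, 0, 0, 0, 0, 0, 0, 0, 0, 0, 0]

```text
t: 14.98
ee_pos: [558.2, 370.1, 121.2]
orientation: [3.141, -0.0, -0.0]
ft_force: [0.1, -0.0, -1.8]
width: 61.1
grasp_force: 30.0
```

To row units: 1.5 mm is 0.003, 1 mm is 0.002.

Call:
inch_along:
  motion: [0, 0, 0.003, 0, 0, 0, 0, 0, 0.002, 0, 0, 0, 0, 0, 0.0014, 0, 0, 0, 0, 0, 0, 0, 0, 0, 0, 0, 0, 0, 0, 0]

```text
t: 15.4
ee_pos: [558.4, 370.3, 118.4]
orientation: [-3.141, 0.0, -0.001]
ft_force: [-0.8, -0.1, 0.5]
width: 61.1
grasp_force: 30.0
```

Contact at the expected height (118.3), so I'll press slightly, release, and inspect.

To row units: 0.5 mm is 0.001.

Call:
inch_along:
  motion: [0, 0, 0.001, 0, 0, 0, 0, 0, 0, 0, 0, 0]

```text
t: 15.57
ee_pos: [558.5, 370.3, 118.4]
orientation: [-3.141, 0.0, -0.001]
ft_force: [-0.8, -1.0, 5.3]
width: 60.9
grasp_force: 30.0
```

Call:
inch_along:
  motion: [0, 0, 0, 0, 0, 0, 0, 0, 0, 0, 0, 0, 0, 0, 0, 0, 0, 0, 0, 0, 0, 0, 0, 0, 0, 0, 0, 0, 0, 0]
  jaw: 88

```text
t: 15.98
ee_pos: [558.2, 370.1, 117.4]
orientation: [3.142, -0.0, -0.0]
ft_force: [0.5, 0.4, 0.3]
width: 87.3
grasp_force: 0.0
```

Call:
inch_along:
  motion: [0, 0, -0.04, 0, 0, 0, 0, 0, -0.08, 0, 0, 0, 0, 0, -0.08, 0, 0, 0, 0, 0, -0.06, 0, 0, 0, 0, 0, 0, 0, 0, 0]

```text
t: 16.4
ee_pos: [561.5, 372.2, 255.3]
orientation: [-3.135, 0.0, -0.016]
ft_force: [0.6, 0.7, 0.8]
width: 87.6
grasp_force: 0.0
```

Call:
inch_along:
  motion: [0.016, 0.08, 0, 0, 0, 0, 0.016, 0.08, 0, 0, 0, 0, 0.016, 0.08, 0, 0, 0, 0, 0.016, 0.08, 0, 0, 0, 0, 0.016, 0.08, 0, 0, 0, 0]

```text
t: 16.82
ee_pos: [598.0, 168.4, 247.1]
orientation: [3.141, 0.001, -0.0]
ft_force: [0.2, 0.1, -0.6]
width: 87.7
grasp_force: 0.0
```

Call:
inch_along:
  motion: [0.02, 0.02, 0, 0, 0, 0, 0.02, 0.02, 0, 0, 0, 0, 0.02, 0, 0, 0, 0, 0, 0, 0, 0, 0, 0, 0, 0, 0, 0, 0, 0, 0]

```text
t: 17.23
ee_pos: [628.6, 151.5, 247.1]
orientation: [-3.141, -0.001, 0.001]
ft_force: [0.1, 0.3, 0.5]
width: 87.6
grasp_force: 0.0
```

```bash
python3 - <<'E'
from workcell import status,eyes
from h import *
print(status.get_obs()["ee_pos"])
for n in("top","scene","wrist"):
    d=eyes.get_image(n);P=cloud(d)
    for c,a,b,r in(((559.5,370),138,147,40),((559.5,370),148,157,24),((559.5,370),40,82,48),((635,148.4),90,99,45)):
        q=band(P,c,r,a,b); print(n,circ(q) if len(q)>5 else len(q))
E
```

```text
[628.5678859  151.51566952 247.08073508]
top 0
top 0
top 0
top (array([635.2, 148.6]), 30.4, 94, np.float64(94.1))
scene (array([559.1, 371.4]), 31.4, 451, np.float64(143.4))
scene (array([558.7, 371.5]), 21.2, 285, np.float64(150.5))
scene (array([559.9, 371.4]), 41.9, 401, np.float64(63.1))
scene (array([635.4, 148.6]), 31.0, 162, np.float64(93.7))
wrist (array([566.5, 361.5]), 28.4, 1313, np.float64(143.7))
wrist (array([563. , 366.3]), 17.9, 939, np.float64(151.0))
wrist (array([560.6, 370.1]), 42.2, 1905, np.float64(63.8))
wrist (array([635.7, 148.7]), 30.3, 983, np.float64(94.1))
```

To row units: 40 mm is 0.08, 6.7 mm is 0.0134.

Call:
inch_along:
  motion: [0.0134, 0.0058, 0.08, 0, 0, 0, 0, 0, 0.08, 0, 0, 0, 0, 0, 0.08, 0, 0, 0, 0, 0, 0.04, 0, 0, 0, 0, 0, 0, 0, 0, 0]

```text
t: 17.8
ee_pos: [630.8, 147.4, 102.3]
orientation: [3.14, 0.002, -0.014]
ft_force: [-1.2, -0.6, -0.4]
width: 87.9
grasp_force: 0.0
```

Call:
inch_along:
  motion: [0, 0, 0, 0, 0, 0, 0, 0, 0, 0, 0, 0, 0, 0, 0, 0, 0, 0]

```text
t: 18.05
ee_pos: [636.5, 147.9, 110.1]
orientation: [-3.141, -0.0, -0.006]
ft_force: [0.8, 0.9, -0.1]
width: 88.1
grasp_force: 0.0
```

To row units: 20 mm is 0.04, 8 mm is 0.016.

Call:
inch_along:
  motion: [-0.002, -0.0014, 0.04, 0, 0, 0, 0, 0, 0.04, 0, 0, 0, 0, 0, 0.016, 0, 0, 0, 0, 0, 0, 0, 0, 0, 0, 0, 0, 0, 0, 0]

```text
t: 18.47
ee_pos: [634.5, 148.1, 60.6]
orientation: [-3.141, 0.0, -0.002]
ft_force: [-0.8, -0.1, 0.4]
width: 88.0
grasp_force: 0.0
```

Call:
inch_along:
  motion: [0, 0, 0, 0, 0, 0, 0, 0, 0, 0, 0, 0, 0, 0, 0, 0, 0, 0, 0, 0, 0, 0, 0, 0, 0, 0, 0, 0, 0, 0]
  jaw: 45

```text
t: 18.88
ee_pos: [634.2, 148.0, 60.1]
orientation: [-3.141, 0.0, -0.001]
ft_force: [0.2, -1.8, 2.0]
width: 58.1
grasp_force: 1.1
```

Call:
inch_along:
  motion: [0, 0, 0, 0, 0, 0, 0, 0, 0, 0, 0, 0, 0, 0, 0, 0, 0, 0, 0, 0, 0, 0, 0, 0]

```text
t: 19.22
ee_pos: [634.2, 148.0, 59.9]
orientation: [-3.142, 0.0, -0.001]
ft_force: [-1.1, -1.0, 3.9]
width: 56.6
grasp_force: 30.0
```

To row units: -40 mm is -0.08, -30 mm is -0.06.

Call:
inch_along:
  motion: [0, 0, -0.03, 0, 0, 0, 0, 0, -0.06, 0, 0, 0, 0, 0, -0.08, 0, 0, 0, 0, 0, -0.08, 0, 0, 0, 0, 0, -0.08, 0, 0, 0]

```text
t: 19.63
ee_pos: [633.0, 147.8, 226.4]
orientation: [3.141, -0.0, -0.002]
ft_force: [0.8, 0.5, -1.4]
width: 57.0
grasp_force: 30.0
```

Call:
inch_along:
  motion: [0, 0, -0.04, 0, 0, 0, 0, 0, -0.02, 0, 0, 0, 0, 0, 0, 0, 0, 0, 0, 0, 0, 0, 0, 0]

```text
t: 19.97
ee_pos: [633.1, 147.8, 253.8]
orientation: [3.141, -0.0, -0.002]
ft_force: [0.1, 0.3, -1.6]
width: 56.8
grasp_force: 30.0
```

Call:
inch_along:
  motion: [-0.02, -0.05, 0, 0, 0, 0, -0.024, -0.074, 0, 0, 0, 0, -0.024, -0.074, 0, 0, 0, 0, -0.024, -0.074, 0, 0, 0, 0, -0.024, -0.074, 0, 0, 0, 0]

```text
t: 20.38
ee_pos: [573.8, 321.6, 251.2]
orientation: [3.139, -0.001, -0.007]
ft_force: [-0.3, 0.7, -2.3]
width: 57.3
grasp_force: 30.0
```

Call:
inch_along:
  motion: [-0.024, -0.06, 0, 0, 0, 0, -0.012, -0.03, 0, 0, 0, 0, 0, 0, 0, 0, 0, 0, 0, 0, 0, 0, 0, 0, 0, 0, 0, 0, 0, 0]

```text
t: 20.8
ee_pos: [557.8, 364.6, 253.0]
orientation: [3.14, -0.001, -0.003]
ft_force: [0.1, 0.0, -1.8]
width: 56.9
grasp_force: 30.0
```

```bash
python3 - <<'E'
from workcell import status,eyes
from h import *
import cv2
o=status.get_obs();p=o["ee_pos"];print(p)
for n in("top","scene","wrist"):
    d=eyes.get_image(n);P=cloud(d)
    for c,a,b,r in(((559,371),138,147,40),((559,371),148,157,24),(p,p[2]-60,p[2]-25,38),(p,p[2]+30,p[2]+37,34)):
        q=band(P,c,r,a,b); print(n,circ(q) if len(q)>5 else len(q))
    if n=="scene":cv2.imwrite(f"pics/{n}4.png",d["img"][:,:,::-1][200:400,250:430].repeat(3,0).repeat(3,1))
E
```

```text
[557.77146736 364.62087204 253.02758037]
top (array([558.6, 369.5]), 30.7, 234, np.float64(143.7))
top (array([554.1, 362.1]), 16.6, 47, np.float64(149.8))
top (array([557.8, 363.5]), 30.5, 303, np.float64(206.8))
top (array([556.1, 365.2]), 32.9, 132, np.float64(287.3))
scene (array([559.2, 372. ]), 31.1, 337, np.float64(143.1))
scene (array([561. , 373.5]), 18.8, 161, np.float64(150.5))
scene (array([559.3, 365.8]), 30.8, 423, np.float64(210.2))
scene (array([561.7, 365. ]), 32.5, 150, np.float64(287.2))
wrist (array([564.3, 372.8]), 30.3, 1052, np.float64(143.6))
wrist 5
wrist (array([561.4, 365.2]), 30.5, 3422, np.float64(211.1))
wrist (array([562.4, 364.6]), 32.6, 3811, np.float64(288.1))
```

View pics/scene4.png

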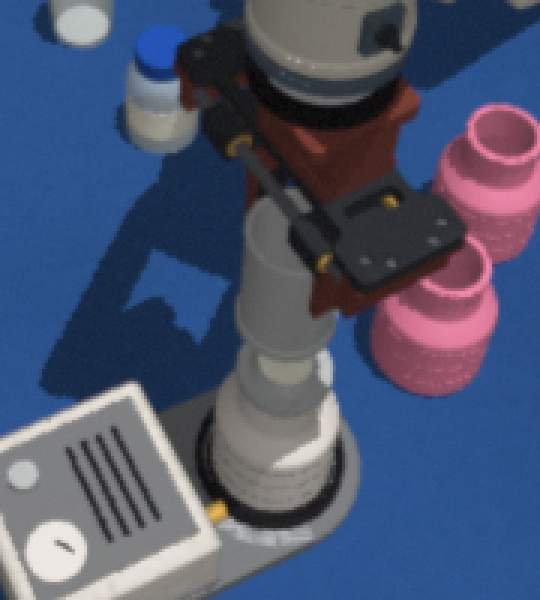

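The crop shows the filter base seated flat on the jar (about (290,385) in the crop), with the funnel held upright above it (about (288,280)) and still short in y.

To row units: 15 mm is 0.03, 10 mm is 0.02.

Call:
inch_along:
  motion: [0, -0.012, 0.02, 0, 0, 0, 0, 0, 0.03, 0, 0, 0, 0, 0, 0.016, 0, 0, 0, 0, 0, 0, 0, 0, 0, 0, 0, 0, 0, 0, 0]

```text
t: 21.37
ee_pos: [557.8, 371.5, 220.7]
orientation: [3.141, -0.001, -0.002]
ft_force: [-0.7, 0.2, -2.2]
width: 56.9
grasp_force: 30.0
```

Call:
inch_along:
  motion: [0, 0, 0, 0, 0, 0, 0, 0, 0, 0, 0, 0, 0, 0, 0, 0, 0, 0]

```text
t: 21.62
ee_pos: [558.4, 372.2, 222.4]
orientation: [-3.141, 0.0, -0.002]
ft_force: [0.4, 1.0, -0.7]
width: 56.8
grasp_force: 30.0
```

```bash
python3 - <<'E'
from workcell import status,eyes
from h import *
p=status.get_obs()["ee_pos"];print(p)
for n in("top","scene","wrist"):
    d=eyes.get_image(n);P=cloud(d)
    for c,a,b,r in(((559,371),138,147,40),(p,p[2]-60,p[2]-25,38)):
        q=band(P,c,r,a,b); print(n,circ(q) if len(q)>5 else len(q))
E
```

```text
[558.35196554 372.17687697 222.37313292]
top (array([557.9, 367.9]), 30.5, 172, np.float64(143.6))
top (array([558.1, 370.2]), 30.3, 259, np.float64(175.5))
scene (array([561.2, 373.8]), 30.4, 172, np.float64(142.8))
scene (array([560.2, 373.8]), 30.8, 400, np.float64(178.8))
wrist (array([559.9, 371.6]), 31.0, 892, np.float64(143.4))
wrist (array([561.6, 373.2]), 30.5, 3524, np.float64(180.2))
```

To row units: 5 mm is 0.01, 1.6 mm is 0.0032.

Call:
inch_along:
  motion: [-0.0006, 0.0032, 0.01, 0, 0, 0, 0, 0, 0.01, 0, 0, 0, 0, 0, 0, 0, 0, 0, 0, 0, 0, 0, 0, 0, 0, 0, 0, 0, 0, 0]

```text
t: 22.18
ee_pos: [557.6, 370.3, 211.4]
orientation: [3.141, -0.0, -0.001]
ft_force: [-0.5, -0.2, -2.6]
width: 57.0
grasp_force: 30.0
```

Call:
inch_along:
  motion: [0, 0, 0.004, 0, 0, 0, 0, 0, 0.004, 0, 0, 0, 0, 0, 0.002, 0, 0, 0, 0, 0, 0, 0, 0, 0, 0, 0, 0, 0, 0, 0]

```text
t: 22.6
ee_pos: [557.6, 370.3, 206.5]
orientation: [3.141, -0.0, -0.0]
ft_force: [0.1, -0.4, -1.9]
width: 57.1
grasp_force: 30.0
```

To row units: 1 mm is 0.002, 0.7 mm is 0.0014.

Call:
inch_along:
  motion: [0.0006, 0, 0.002, 0, 0, 0, 0, 0, 0.002, 0, 0, 0, 0, 0, 0.0014, 0, 0, 0, 0, 0, 0, 0, 0, 0, 0, 0, 0, 0, 0, 0]

```text
t: 23.02
ee_pos: [558.1, 370.4, 204.0]
orientation: [-3.141, 0.0, -0.0]
ft_force: [0.7, 0.2, -1.5]
width: 56.8
grasp_force: 30.0
```

To row units: 0.7 mm is 0.0014.

Call:
inch_along:
  motion: [0, 0, 0.0014, 0, 0, 0, 0, 0, 0.0014, 0, 0, 0, 0, 0, 0, 0, 0, 0, 0, 0, 0, 0, 0, 0]

```text
t: 23.35
ee_pos: [558.4, 370.6, 203.9]
orientation: [-3.141, 0.0, -0.002]
ft_force: [-1.6, -0.5, 6.1]
width: 56.8
grasp_force: 30.0
```

Call:
inch_along:
  motion: [0, 0, 0, 0, 0, 0, 0, 0, 0, 0, 0, 0, 0, 0, 0, 0, 0, 0, 0, 0, 0, 0, 0, 0, 0, 0, 0, 0, 0, 0]
  jaw: 88

```text
t: 23.77
ee_pos: [557.9, 370.4, 202.3]
orientation: [3.141, -0.0, -0.0]
ft_force: [-1.1, 1.4, 0.6]
width: 86.1
grasp_force: 0.0
```

Call:
inch_along:
  motion: [0, 0, -0.04, 0, 0, 0, 0, 0, -0.07, 0, 0, 0, 0, 0, -0.05, 0, 0, 0, 0, 0, 0, 0, 0, 0]

```text
t: 24.1
ee_pos: [560.4, 371.9, 288.6]
orientation: [-3.137, 0.0, -0.012]
ft_force: [0.9, 0.2, 0.5]
width: 87.9
grasp_force: 0.0
```

Call:
inch_along:
  motion: [0, 0.08, 0, 0, 0, 0, 0, 0.08, 0, 0, 0, 0, 0, 0.08, 0, 0, 0, 0, 0, 0.08, 0, 0, 0, 0, 0, 0.08, 0, 0, 0, 0]

```text
t: 24.52
ee_pos: [557.3, 168.7, 281.9]
orientation: [3.141, 0.001, -0.001]
ft_force: [1.3, 0.0, 0.4]
width: 87.8
grasp_force: 0.0
```

Call:
inch_along:
  motion: [-0.02, 0.08, 0, 0, 0, 0, -0.02, 0.08, 0, 0, 0, 0, -0.02, 0.08, 0, 0, 0, 0, -0.02, 0.08, 0, 0, 0, 0, -0.02, 0.08, 0, 0, 0, 0]

```text
t: 24.93
ee_pos: [506.8, -31.3, 282.1]
orientation: [3.142, 0.0, -0.0]
ft_force: [0.8, -0.4, 0.2]
width: 87.3
grasp_force: 0.0
```

Call:
inch_along:
  motion: [-0.024, 0.08, 0, 0, 0, 0, -0.024, 0.08, 0, 0, 0, 0, -0.024, 0.08, 0, 0, 0, 0, -0.024, 0.08, 0, 0, 0, 0, 0, 0.04, 0, 0, 0, 0]

```text
t: 25.35
ee_pos: [457.7, -212.5, 282.1]
orientation: [3.141, -0.004, -0.002]
ft_force: [0.9, -0.4, 1.0]
width: 88.3
grasp_force: 0.0
```

Call:
inch_along:
  motion: [0, 0, 0.04, 0, 0, 0, 0, 0, 0.04, 0, 0, 0, 0, 0, 0, 0, 0, 0, 0, 0, 0, 0, 0, 0, 0, 0, 0, 0, 0, 0]
  jaw: 60

```text
t: 25.77
ee_pos: [460.3, -209.2, 243.0]
orientation: [3.141, 0.0, 0.0]
ft_force: [-0.5, -0.8, 0.9]
width: 60.7
grasp_force: 0.0
```

```bash
python3 - <<'E'
from workcell import status,eyes
from h import *
import cv2
print(status.get_obs()["ee_pos"])
for n in("top","scene","wrist"):
    d=eyes.get_image(n);P=cloud(d)
    for c,a,b,r in(((559,371),234,244,40),((559,371),138,155,40),((559,371),40,82,48),((459,-217),33,43,24),((459,-217),9,16,40)):
        q=band(P,c,r,a,b); print(n,circ(q) if len(q)>5 else len(q))
    if n=="scene":cv2.imwrite(f"pics/{n}5.png",d["img"][:,:,::-1])
E
```

```text
[ 460.3129458  -209.16197518  242.99774031]
top (array([559.6, 370.9]), 30.8, 267, np.float64(238.3))
top (array([558.8, 369.6]), 30.7, 154, np.float64(150.2))
top (array([558.4, 369.1]), 42.0, 280, np.float64(64.3))
top (array([ 459.2, -217. ]), 11.8, 74, np.float64(37.0))
top (array([ 458. , -216.2]), 30.5, 255, np.float64(12.3))
scene (array([558.7, 371. ]), 30.5, 264, np.float64(237.6))
scene (array([559.7, 371.9]), 31.1, 193, np.float64(148.9))
scene (array([560.1, 371.4]), 42.0, 396, np.float64(62.6))
scene (array([ 458.4, -215.7]), 12.6, 37, np.float64(36.4))
scene (array([ 458.4, -216. ]), 33.7, 179, np.float64(12.3))
wrist 0
wrist 0
wrist 0
wrist (array([ 459.3, -216.7]), 11.9, 388, np.float64(37.1))
wrist (array([ 459.2, -216.7]), 31.0, 1939, np.float64(12.5))
```

View pics/scene5.png

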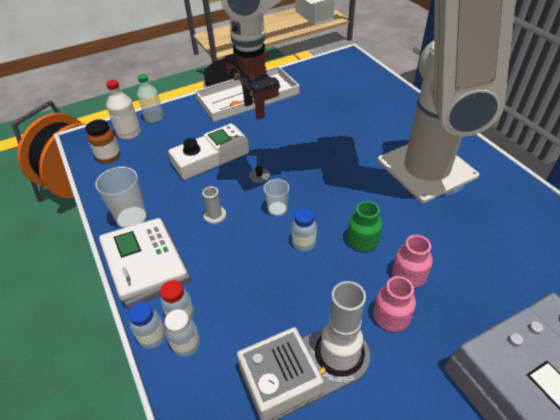

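The scene view shows the stack upright on the pump at (345,330), the bystanders unmoved, and the lid at (260,175).

To row units: 40 mm is 0.08, 7.5 mm is 0.015.

Call:
inch_along:
  motion: [-0.0024, 0.015, 0.07, 0, 0, 0, 0, 0, 0.08, 0, 0, 0, 0, 0, 0.08, 0, 0, 0, 0, 0, 0.05, 0, 0, 0, 0, 0, 0, 0, 0, 0]

```text
t: 26.33
ee_pos: [456.1, -215.2, 98.7]
orientation: [-3.138, -0.001, 0.011]
ft_force: [-1.2, -0.0, 0.2]
width: 59.7
grasp_force: 0.0
```

Call:
inch_along:
  motion: [0, 0, 0.04, 0, 0, 0, 0, 0, 0.03, 0, 0, 0, 0, 0, 0, 0, 0, 0, 0, 0, 0, 0, 0, 0, 0, 0, 0, 0, 0, 0]

```text
t: 26.75
ee_pos: [460.0, -217.2, 69.3]
orientation: [3.14, 0.0, 0.004]
ft_force: [0.5, 0.9, 0.0]
width: 59.8
grasp_force: 0.0
```

To row units: 20 mm is 0.04, 15 mm is 0.03.

Call:
inch_along:
  motion: [-0.0014, -0.001, 0.04, 0, 0, 0, 0, 0, 0.03, 0, 0, 0, 0, 0, 0.02, 0, 0, 0, 0, 0, 0, 0, 0, 0, 0, 0, 0, 0, 0, 0]

```text
t: 27.17
ee_pos: [458.4, -216.4, 23.0]
orientation: [3.141, -0.0, 0.0]
ft_force: [0.0, 0.1, 1.3]
width: 60.1
grasp_force: 0.0
```

Call:
inch_along:
  motion: [0, 0, 0, 0, 0, 0, 0, 0, 0, 0, 0, 0, 0, 0, 0, 0, 0, 0]

```text
t: 27.42
ee_pos: [458.6, -216.5, 23.3]
orientation: [3.141, -0.0, 0.002]
ft_force: [-0.2, -0.1, -0.2]
width: 60.1
grasp_force: 0.0
```

To row units: 4 mm is 0.008, 2.5 mm is 0.005.

Call:
inch_along:
  motion: [0.0012, 0, 0.008, 0, 0, 0, 0, 0, 0.005, 0, 0, 0, 0, 0, 0, 0, 0, 0, 0, 0, 0, 0, 0, 0, 0, 0, 0, 0, 0, 0]

```text
t: 27.83
ee_pos: [458.5, -216.2, 15.8]
orientation: [-3.141, 0.0, 0.001]
ft_force: [0.9, 0.8, -0.7]
width: 60.2
grasp_force: 0.0
```

Call:
inch_along:
  motion: [0, 0, 0, 0, 0, 0, 0, 0, 0, 0, 0, 0, 0, 0, 0, 0, 0, 0, 0, 0, 0, 0, 0, 0, 0, 0, 0, 0, 0, 0]
  jaw: 10

```text
t: 28.25
ee_pos: [458.7, -216.3, 16.0]
orientation: [3.142, -0.0, 0.0]
ft_force: [-0.3, -0.1, 0.4]
width: 30.2
grasp_force: 0.0
```

Call:
inch_along:
  motion: [0, 0, 0, 0, 0, 0, 0, 0, 0, 0, 0, 0, 0, 0, 0, 0, 0, 0, 0, 0, 0, 0, 0, 0]

```text
t: 28.58
ee_pos: [458.7, -216.3, 16.0]
orientation: [3.142, -0.0, 0.0]
ft_force: [-0.8, -0.3, -0.0]
width: 22.2
grasp_force: 30.0
```

The rows are not in the units I measure in: shifts go in shares of 500 mm and turns go in shares of 4 rad. I convert before sending: -40 mm is -0.08, -20 mm is -0.04.

Call:
inch_along:
  motion: [0, 0, -0.02, 0, 0, 0, 0, 0, -0.04, 0, 0, 0, 0, 0, -0.08, 0, 0, 0, 0, 0, -0.08, 0, 0, 0, 0, 0, -0.08, 0, 0, 0]

```text
t: 29.0
ee_pos: [457.9, -215.8, 167.9]
orientation: [-3.141, 0.0, 0.002]
ft_force: [0.8, -0.3, -1.5]
width: 22.1
grasp_force: 30.0
```

Call:
inch_along:
  motion: [0, 0, -0.08, 0, 0, 0, 0, 0, -0.08, 0, 0, 0, 0, 0, -0.08, 0, 0, 0, 0, 0, -0.04, 0, 0, 0, 0, 0, 0, 0, 0, 0]

```text
t: 29.42
ee_pos: [460.8, -217.3, 312.0]
orientation: [3.137, -0.0, 0.014]
ft_force: [0.3, 0.6, -1.2]
width: 21.8
grasp_force: 30.0
```

Call:
inch_along:
  motion: [0.01, -0.04, 0, 0, 0, 0, 0.024, -0.076, 0, 0, 0, 0, 0.024, -0.076, 0, 0, 0, 0, 0.024, -0.076, 0, 0, 0, 0, 0.024, -0.076, 0, 0, 0, 0]

```text
t: 29.83
ee_pos: [510.8, -42.5, 305.0]
orientation: [-3.141, 0.001, 0.003]
ft_force: [0.4, -0.6, -2.0]
width: 22.1
grasp_force: 30.0
```

Call:
inch_along:
  motion: [0.024, -0.076, 0, 0, 0, 0, 0.024, -0.076, 0, 0, 0, 0, 0.024, -0.076, 0, 0, 0, 0, 0.02, -0.076, 0, 0, 0, 0, 0, -0.076, 0, 0, 0, 0]

```text
t: 30.25
ee_pos: [558.0, 147.7, 304.7]
orientation: [3.141, -0.0, -0.002]
ft_force: [0.5, -0.8, -1.0]
width: 22.0
grasp_force: 30.0
```

Call:
inch_along:
  motion: [0, -0.076, 0, 0, 0, 0, 0, -0.076, 0, 0, 0, 0, 0, -0.076, 0, 0, 0, 0, 0, -0.076, 0, 0, 0, 0, 0, -0.076, 0, 0, 0, 0]

```text
t: 30.67
ee_pos: [556.5, 337.2, 304.6]
orientation: [3.14, -0.0, -0.003]
ft_force: [1.6, 0.1, -0.5]
width: 22.2
grasp_force: 30.0
```

Call:
inch_along:
  motion: [0, -0.04, 0, 0, 0, 0, 0, 0, 0, 0, 0, 0, 0, 0, 0, 0, 0, 0, 0, 0, 0, 0, 0, 0]

```text
t: 31.0
ee_pos: [557.1, 354.8, 304.9]
orientation: [3.14, -0.0, -0.003]
ft_force: [-0.1, 0.0, 0.2]
width: 22.0
grasp_force: 30.0
```

```bash
python3 - <<'E'
from workcell import status,eyes
from h import *
import cv2
p=status.get_obs()["ee_pos"];print(p)
for n in("top","scene","wrist"):
    d=eyes.get_image(n);P=cloud(d)
    for c,a,b,r in(((559,371),234,244,40),(p,p[2]-15,p[2]-1.5,40)):
        q=band(P,c,r,a,b); print(n,circ(q) if len(q)>5 else len(q))
    if n=="wrist":cv2.imwrite(f"pics/{n}6.png",d["img"][:,:,::-1])
E
```

```text
[557.12157991 354.75393133 304.864417  ]
top (array([557.9, 369.5]), 30.0, 129, np.float64(238.4))
top (array([548.7, 354.2]), 29.5, 251, np.float64(302.1))
scene (array([559.1, 370.9]), 31.0, 232, np.float64(237.5))
scene (array([559.9, 355.1]), 30.6, 373, np.float64(301.4))
wrist (array([560. , 371.7]), 30.3, 966, np.float64(238.3))
wrist (array([558.3, 354. ]), 31.2, 3529, np.float64(302.3))
```

View pics/wrist6.png

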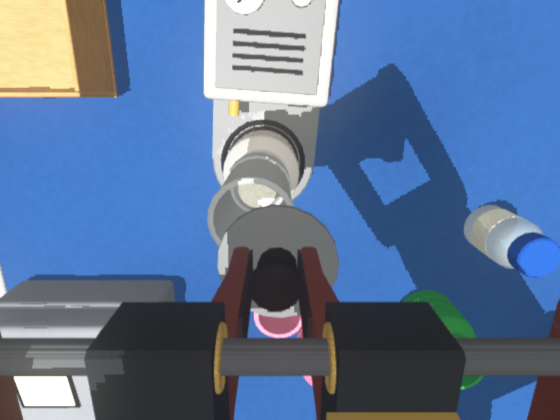

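The wrist view shows the lid held level at (280,250). The funnel rim behind it at (250,205) is still about 16 mm away in y.

To row units: -16 mm is -0.032, 15 mm is 0.03.

Call:
inch_along:
  motion: [0.002, -0.032, 0, 0, 0, 0, 0, 0, 0.03, 0, 0, 0, 0, 0, 0.03, 0, 0, 0, 0, 0, 0, 0, 0, 0, 0, 0, 0, 0, 0, 0]

```text
t: 31.57
ee_pos: [558.5, 371.5, 275.4]
orientation: [3.141, -0.001, -0.002]
ft_force: [0.2, -0.4, 0.0]
width: 21.6
grasp_force: 30.0
```

Call:
inch_along:
  motion: [0, 0, 0, 0, 0, 0, 0, 0, 0, 0, 0, 0, 0, 0, 0, 0, 0, 0]

```text
t: 31.82
ee_pos: [559.2, 371.9, 277.1]
orientation: [-3.141, 0.001, -0.002]
ft_force: [0.5, -0.2, 0.2]
width: 22.0
grasp_force: 30.0
```

```bash
python3 - <<'E'
from workcell import status,eyes
from h import *
p=status.get_obs()["ee_pos"];print(p)
for n in("top","scene","wrist"):
    P=cloud(eyes.get_image(n))
    for c,a,b,r in(((559,371),234,244,40),(p,p[2]-15,p[2]-1.5,40)):
        q=band(P,c,r,a,b); print(n,circ(q) if len(q)>5 else len(q))
E
```

```text
[559.24875259 371.94483614 277.08316058]
top (array([558. , 369.6]), 29.8, 123, np.float64(238.2))
top (array([549.5, 370.6]), 28.9, 238, np.float64(274.0))
scene (array([559.5, 372.2]), 29.8, 145, np.float64(237.7))
scene (array([560. , 371.9]), 30.9, 409, np.float64(273.1))
wrist (array([567.3, 371.5]), 28.9, 867, np.float64(238.1))
wrist (array([559.7, 372.1]), 31.1, 4966, np.float64(274.0))
```

To row units: 10 mm is 0.02, 8 mm is 0.016.

Call:
inch_along:
  motion: [-0.001, 0.002, 0.02, 0, 0, 0, 0, 0, 0.016, 0, 0, 0, 0, 0, 0.006, 0, 0, 0, 0, 0, 0, 0, 0, 0, 0, 0, 0, 0, 0, 0]

```text
t: 32.38
ee_pos: [558.1, 370.6, 254.3]
orientation: [3.141, -0.0, -0.001]
ft_force: [0.6, 0.7, -0.6]
width: 22.2
grasp_force: 30.0
```

Call:
inch_along:
  motion: [0, 0, 0.004, 0, 0, 0, 0, 0, 0.004, 0, 0, 0, 0, 0, 0.003, 0, 0, 0, 0, 0, 0, 0, 0, 0, 0, 0, 0, 0, 0, 0]

```text
t: 32.8
ee_pos: [558.3, 370.7, 249.4]
orientation: [3.142, -0.0, -0.0]
ft_force: [-0.2, -0.0, -1.3]
width: 22.1
grasp_force: 30.0
```

To row units: 1 mm is 0.002, 0.7 mm is 0.0014.

Call:
inch_along:
  motion: [0, 0, 0.002, 0, 0, 0, 0, 0, 0.002, 0, 0, 0, 0, 0, 0.0014, 0, 0, 0, 0, 0, 0, 0, 0, 0, 0, 0, 0, 0, 0, 0]

```text
t: 33.22
ee_pos: [558.6, 370.9, 247.4]
orientation: [-3.141, 0.0, -0.001]
ft_force: [-1.0, 0.0, 4.3]
width: 21.8
grasp_force: 30.0
```

Call:
inch_along:
  motion: [0, 0, 0, 0, 0, 0, 0, 0, 0, 0, 0, 0, 0, 0, 0, 0, 0, 0, 0, 0, 0, 0, 0, 0, 0, 0, 0, 0, 0, 0]
  jaw: 60

```text
t: 33.63
ee_pos: [558.2, 370.6, 246.5]
orientation: [3.141, -0.0, -0.001]
ft_force: [-0.3, 0.2, 0.6]
width: 52.1
grasp_force: 0.0
```

Call:
inch_along:
  motion: [0, 0, -0.03, 0, 0, 0, 0, 0, -0.06, 0, 0, 0, 0, 0, -0.06, 0, 0, 0, 0, 0, 0, 0, 0, 0]

```text
t: 33.97
ee_pos: [560.7, 372.3, 328.4]
orientation: [-3.136, 0.0, -0.013]
ft_force: [0.2, 1.4, 1.3]
width: 60.0
grasp_force: 0.0
```

Call:
inch_along:
  motion: [0, 0.08, 0, 0, 0, 0, 0, 0.08, 0, 0, 0, 0, 0, 0.08, 0, 0, 0, 0, 0, 0.08, 0, 0, 0, 0, 0, 0, 0, 0, 0, 0]

```text
t: 34.38
ee_pos: [557.8, 205.0, 321.6]
orientation: [3.139, -0.007, -0.001]
ft_force: [0.9, 0.2, 1.0]
width: 60.2
grasp_force: 0.0
```

Call:
inch_along:
  motion: [0, 0, 0, 0, 0, 0, 0, 0, 0, 0, 0, 0, 0, 0, 0, 0, 0, 0]

```text
t: 34.63
ee_pos: [558.3, 211.7, 321.6]
orientation: [-3.141, -0.001, -0.0]
ft_force: [0.2, 0.2, 0.0]
width: 60.2
grasp_force: 0.0
```

```bash
python3 - <<'E'
from workcell import status,eyes
from h import *
import cv2
print(status.get_obs()["ee_pos"])
for n in("top","scene"):
    d=eyes.get_image(n);P=cloud(d)
    for a,b,r in((265,275,24),(240,248,40),(234,238.5,40),(138,155,40),(40,82,48)):
        q=band(P,(559,371),r,a,b); print(n,circ(q) if len(q)>5 else len(q))
    if n=="scene":cv2.imwrite(f"pics/{n}7.png",d["img"][:,:,::-1][200:400,230:430].repeat(3,0).repeat(3,1))
E
```

```text
[558.30454626 211.6577175  321.64582287]
top 0
top 0
top 0
top 0
top (array([544.2, 336.6]), 17.7, 87, np.float64(57.1))
scene (array([558.5, 371.1]), 12.1, 126, np.float64(267.7))
scene (array([559.1, 371. ]), 31.8, 664, np.float64(243.2))
scene (array([567.9, 379.5]), 27.0, 28, np.float64(236.8))
scene (array([559.7, 372.1]), 31.1, 197, np.float64(149.2))
scene (array([559.9, 371.1]), 42.1, 394, np.float64(62.7))
```

View pics/scene7.png

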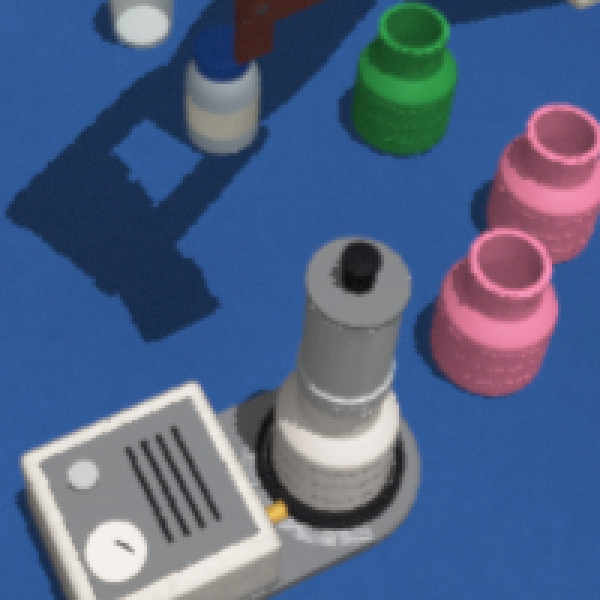

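The picture shows the full stack upright in the seat, with the lid flat on the funnel at (358,280) in the crop. The disc top measures about 243.5, against 244 expected, and the gripper is clear. I'm handing the job in.

```bash
python3 -c "
from workcell import ticket
print(ticket.close_job())"
```

```text
the job is handed in; nothing more can be done
None
```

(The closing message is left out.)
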